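# Open the drying cabinet's vent from the first to the last hole of its casement stay

### The arm

A 6-joint arm with a two-finger parallel gripper is mounted at the origin on a cart in front of the work surface, level with it; the furniture and walls round the work are solid. World frame = base frame: x ahead of the robot, y to its left, z up, the work surface at z = 0. Lengths are in m, angles in rad, forces in N, time in s.
With the tool pointing down it reaches from about 0.25 to 0.725 m from the base axis. Payload 4 kg.
Tool frame: the origin (TCP) lies where the fingers leave the gripper's body, on its centre line; the fingertips stand 73 mm ahead of it and the grasp point (between the pads) lies 54 mm ahead of it (bot.tips_ahead is the z of the fingertips in the tool frame, in m); z points along the fingers, y is the direction in which the jaws open and shut (so a half turn about z gives the same grasp; the last joint's range is limited). The gripper opens to 85 mm and grips with 20 to 120 N. Pads are 22 mm wide; open, the fingers measure 114 mm over their backs; the gripper's body (76 mm by 85 mm) begins 54 mm behind the grasp point. The pads swing forward as they close: fully open they stand 13 mm farther back than shut.
Start: joints at [1.252, 0.241, 0.005, 1.335, 0, 1.571], TCP at [0.157, 0.475, 0.304] pointing down, gripper open.
Joint ranges: [-2.72, 2.72], [-1.05, 1.87], [-1.09, 1.28], [-1.99, 2.15], [-1.42, 1.44], [-3.14, 3.14]. Speed limits (rad/s): [2.79, 2.79, 3.14, 3.14, 3.14, 3.14].

### API

Orientations are given as a unit quaternion [x, y, z, w].
In Python, from workcell import readout, camera, get_calibration, order, bot gives the robot as it stands.
- The arm moves only by the tool send_rows, never from a script. Its argument "moves" is a list of rows, each a list of 3 entries, a list of its own where there are three numbers: the shift along the tool's x, y, z in mm, then the turn, a rotation vector about the tool's x, y, z in rad, then the finger opening in mm, from 0 to 85.4. In form: [[[dx, dy, dz], [ax, ay, az], grip], ...]. A call has 1 to 12 rows; each row is the pose to reach, as a shift and turn from the pose measured when the call began, along the tool's axes at that moment; what a row does not reach only later rows make up. A row lasts 1/12 s, in which the tool goes at most 41.7 mm and 7.16 degrees, less where a joint would pass 70% of its speed; a pose out of reach is approached as far as the arm can. A call with a gripper value outside its range is refused whole. The fingers move at their own pace and stop on an object; the grip force is fixed at half the most. Time passes only in rows, so rows that repeat a pose let the fingers close. It gives the time, the measured TCP pose, the force and the opening at its end, in the units of the state.
- readout.get_obs(): the state, without advancing time (a new reading comes with each control period).
- camera(name): name is "scene" or "top"; returns the picture (420x560x3 uint8, red, green, blue); there is no depth.
- get_calibration(name): a dict with "fx", "fy", "cx", "cy" (pixels), "k1" (the pictures are not rectified: a ray, as slopes to the right and down, at radius r is drawn at 1 + k1 r^2 times it, then the intrinsics apply), "R" (3x3) and "t" (3): a world point X has camera coordinates R X + t. Camera axes: x right, y down, z forward; pixel columns grow to the right and rows downward; lengths in m; the calibration is good to about 2 mm. A picture is of the moment at which its call begins. get_calibration takes no time and is no camera call.
- order.job_done(): hands the job in, once; it reports no verdict.
The state is a dict: "clock": time; "joint_pos": joint angles; "joint_vel": joint speeds; "tau": joint torques, N m; "eef_pos": TCP position; "tool_rot": TCP orientation; "ft_force": force on the tool from outside, world axes, zero at the start; "ft_torque": the same for the moment, N m; "grip_width": finger opening in m.
Only numpy, scipy, OpenCV 4.12 (cv2) and the standard library are available. Lean on these libraries where they do the work, as an engineer would, in place of code of your own. Each camera call takes 0.05 s, during which the arm holds its last target. There are 200 camera calls.

### The job

The sprung vent door of the small drying cabinet is held just ajar by the casement stay on its roof, which sits on its pin by the hole nearest the door. Set the vent wide open: ease the stay toward the door until it comes out from under the pin's lip, lift it off, and drop the hole nearest its knob fully down over the pin, so that the stay lies flat and holds the door by itself. Feel for the pin gently and never force the stay against it, do not let the door swing shut on the way, and leave the things beside the cabinet alone.

Things in the scene. Friction and masses are not known exactly. Their poses are not given: they have to be found in the camera images.
- drying_cabinet: White drying cabinet, fixed: 220 (x, depth) x 230 (y) x 130 (z, to its flat roof) mm. Origin: centre of its underside; x points to its back, y to the left seen from the door side, z up. The door closes its front (x = -110), on a vertical hinge at x = -110, y = +103. On the roof at x = -50, y = -25 a foot 20 mm high carries the pin. The spring draws a hole's door-side edge under the pin's lip.
- vent_door (a joint): Opening angle of the vent door (rad): 0 shut, growing as its right (-y) edge swings out toward -x, limit 1.5. A spring pulls it shut all the time with 0.4 to 0.52 N m, about 3 N at the stay's pivot. Drawn by the spring it rests near 0.18 (0.15 to 0.20) with the first hole on the pin, 0.51 with the middle one, 0.87 (0.85 to 0.90) with the last.
- stay_lift (a joint): Angle by which the stay is tipped up about its pivot (rad). 0 = flat and level, underside 20 mm above the roof, as with a hole fully down over the pin; it falls back to 0 by its weight (0.09 kg) unless the pin is under it (0.10 at the first hole, 0.055 at the last). Held under the lip it rises 2.5 mm at the pin; eased about 5.5 mm toward the door from where the spring holds it, it comes off.
- stay_swivel: The stay with its swivel on the door's top edge. Origin: the pivot, 152 mm above the worktop; x points along the stay to the knob. A flat steel bar, 4 mm thick, 26 wide, that swivels and tips up here, with three round holes 14.5 mm across at 105, 150 and 195 mm from the pivot. In the cabinet's frame, door at angle q: x = -110 - 10 cos q - 160 sin q, y = 103 + 10 sin q - 160 cos q (mm).
- stay_knob (a point): Middle of the black knob at the stay's free end, 240 mm from the pivot along the stay, 16 mm above the stay's top face, 170 mm above the worktop when flat. The knob is round, upright, 14 mm across, reaching 14 mm above and 16 mm below this point; grip it from above, fingers either side (free space below down to the roof). Moving it moves stay and door together.
- end_hole (a point): Centre of the hole nearest the knob (195 mm from the pivot, 45 mm from the knob's axis), at mid thickness of the stay. Its x axis points along the stay from pivot to knob, z to the bar's upper side.
- stay_pin (a point): Nominal top of the brass pin on its shaft's axis, 160.5 mm above the worktop; axes as the cabinet's. The foot is screwed down in slots: the real pin stands up to 3 mm before or behind (along x). Shaft 8 mm across, 10.5 mm above the foot on which the stay lies. A lip 4 mm thick at the top overhangs 4.5 mm toward the door (-x): the head is 12.5 long, 8 wide, its middle 2.25 mm before the axis.
- stain_dropper: Bystander: small brown dropper bottle with a black teat, 33 x 34 x 102 mm, standing left of the cabinet; origin at the centre of its underside.
- dosing_cap: Bystander: white open dosing cap, 65 mm across and 40 high, right of the cabinet; origin at the centre of its underside.
- thread_spool: Bystander: spool of purple thread, 25 mm across, 43 high, standing left of the cabinet; origin at the centre of its underside.

How it is judged:
On the way:
1. the stay is lifted clear off its pin (value of joint stay_lift above 0.12 rad), for 0.1 s.
At the end, for the whole second after the job is handed in: The hole nearest the knob is over the pin (its centre within 8 mm of the pin's nominal place), the stay lies flat (tipped less than 0.02 rad), and the door rests at 0.83 to 0.95 rad, held by the stay alone, nothing moving (horizontal distance between end_hole and stay_pin below 0.008 m and value of joint stay_lift below 0.02 rad and value of joint vent_door between 0.83 and 0.95 rad and velocity of joint vent_door between -0.02 and 0.02 rad/s and velocity of joint stay_lift between -0.05 and 0.05 rad/s); the robot touches nothing.
It fails at once if the vent door swings shut (below 0.08 rad) (value of joint vent_door below 0.08 rad).
It fails at once if the stain dropper beside the cabinet is disturbed (moved more than 20 mm) (distance of stain_dropper from where it was at the start of the episode above 0.02 m).
It fails at once if the dosing cap beside the cabinet is disturbed (moved more than 20 mm) (distance of dosing_cap from where it was at the start of the episode above 0.02 m).
It fails at once if the thread spool beside the cabinet is disturbed (moved more than 20 mm) (distance of thread_spool from where it was at the start of the episode above 0.02 m).
It fails at once if the stay is forced against its pin (over 50 N) (contact force between stay_swivel and drying_cabinet above 50 N).
It also fails if it takes over 48 s, if anything falls off the work surface, if the arm or the gripper's body presses on something with over 40 N, if the wrist force passes 120 N, or if a joint passes its speed limit or range.

## Working session

There is one attempt and no reset: what is moved stays moved. The work goes in short steps, Python scripts to look and compute and a tool call to move; the robot and the scene stay as the last step left them, time stands still between calls to the robot, and variables do not carry over. Pictures are saved under pics/ and viewed, about 8 in all and at most 12, crops included, and the job is handed in when it is done.

Besides the shell and the picture viewer there is one more tool, called after ">>>" as a command line: name --argument value ..., lists and objects as JSON in quotes. send_rows: Moves the arm, as the interface text tells. Its arguments: {"type":"object","properties":{"moves":{"type":"array","items":{"type":"array"}}},"required":["moves"]}

```bash
mkdir -p pics; ls; python3 - <<'E'
from workcell import readout,camera,get_calibration,bot
import cv2
for n in("scene","top"):
    cv2.imwrite(f"pics/{n}0.png",camera(n)[:,:,::-1]); print(n,get_calibration(n))
print(readout.get_obs())
E
```

```text
pics
scene {'fx': 497.77268431866474, 'fy': 497.77268431866474, 'cx': 283.5648275155429, 'cy': 208.84431066617574, 'k1': 0.039270901876014494, 'R': array([[-0.81296456,  0.58225034, -0.00855336],
       [ 0.49576868,  0.68436062, -0.53466247],
       [-0.30545382, -0.43890213, -0.84502241]]), 't': array([ 0.52742218, -0.08510134,  1.17135144])}
top {'fx': 434.8769072018579, 'fy': 434.8769072018579, 'cx': 277.28378959029, 'cy': 205.397075919954, 'k1': -0.10661647966364703, 'R': array([[ 2.76280143e-02, -9.99597920e-01,  6.37891634e-03],
       [-9.76034835e-01, -2.83536152e-02, -2.15759295e-01],
       [ 2.15853408e-01, -2.65043673e-04, -9.76425745e-01]]), 't': array([-0.19005578,  0.51873941,  0.85577188])}
{'clock': 0.1, 'joint_pos': array([1.25200046e+00, 2.41332391e-01, 3.83820074e-03, 1.33518865e+00,
       1.89863915e-05, 1.57081346e+00]), 'joint_vel': array([ 6.19498816e-05, -1.33464941e-03,  3.85733680e-03, -9.29770644e-04,
       -2.51330095e-04,  3.20988121e-04]), 'tau': array([-5.89053634e-04, -3.73136795e+01,  2.53010738e+01,  1.08615871e-02,
       -3.71849580e-05, -8.08719172e-07]), 'eef_pos': array([0.15657139, 0.47439573, 0.30309655]), 'tool_rot': array([ 1.58732201e-01,  9.87321224e-01, -9.29793731e-04, -1.59082188e-04]), 'ft_force': array([ 0.21473136, -0.95638502,  0.09392932]), 'ft_torque': array([ 0.02510699, -0.00018461,  0.01398866]), 'grip_width': 0.08560895321934242}
```

View pics/scene0.png

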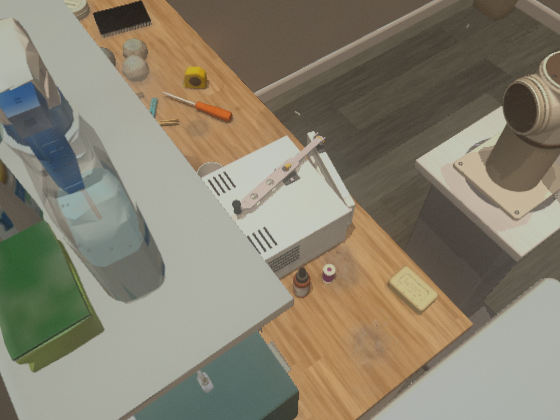

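View pics/top0.png

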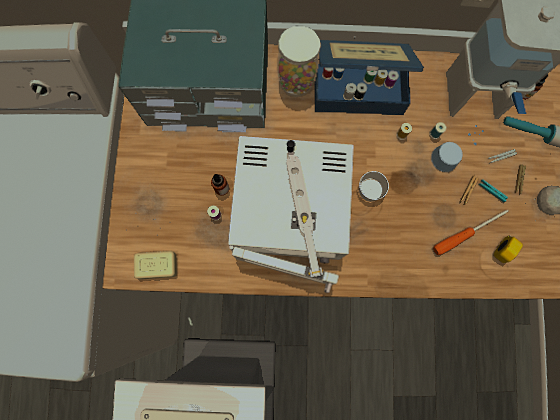

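The top view shows the cabinet roof with corners near (240,137), (353,144), (350,254) and (230,248). The knob is at (291,146), the pin near (305,217) and the pivot near (315,272). The dropper and spool are at (220,185) and (214,212), and the cap at (374,187). In the scene view the knob is at (237,206) and the pin near (288,165).

```bash
cat > h.py <<'E'
import numpy as np,cv2
from workcell import get_calibration
def ray(n,p):
    c=get_calibration(n); K=np.array([[c['fx'],0,c['cx']],[0,c['fy'],c['cy']],[0,0,1.]])
    u=cv2.undistortPoints(np.array([[p]],float),K,np.array([c['k1'],0,0,0.]))[0,0]
    return -c['R'].T@c['t'], c['R'].T@np.array([u[0],u[1],1])
def onz(n,p,z):
    o,d=ray(n,p); return o+d*(z-o[2])/d[2]
def proj(n,X):
    c=get_calibration(n); K=np.array([[c['fx'],0,c['cx']],[0,c['fy'],c['cy']],[0,0,1.]])
    return cv2.projectPoints(np.atleast_2d(X).astype(float),cv2.Rodrigues(c['R'])[0],c['t'],K,np.array([c['k1'],0,0,0.]))[0][:,0]
def two(p,q):
    A=[];b=[]
    for n,x in(("top",p),("scene",q)):
        o,d=ray(n,x); d/=np.linalg.norm(d); P=np.eye(3)-np.outer(d,d); A.append(P); b.append(P@o)
    return np.linalg.lstsq(np.vstack(A),np.hstack(b),rcond=None)[0]
E
python3 - <<'E'
from h import *
a=cv2.imread("pics/top0.png")[125:300,220:380]; b=cv2.imread("pics/scene0.png")[120:300,190:365]
a=cv2.resize(a,None,fx=3.4,fy=3.4,interpolation=cv2.INTER_CUBIC);b=cv2.resize(b,None,fx=3,fy=3,interpolation=cv2.INTER_CUBIC)
cv2.imwrite("pics/c0.png",a)
im=cv2.imread("pics/top0.png"); hsv=cv2.cvtColor(im,cv2.COLOR_BGR2HSV)
m=((hsv[...,2]>170)&(hsv[...,1]<40)).astype(np.uint8)
m[:, :225]=0;m[:,358:]=0;m[:125]=0;m[262:]=0
m=cv2.morphologyEx(m,cv2.MORPH_CLOSE,np.ones((9,9)))
cs=max(cv2.findContours(m,0,1)[0],key=cv2.contourArea); print(cv2.approxPolyDP(cs,5,True)[:,0].tolist())
for p in[(240,137),(353,144),(350,254),(230,248)]:print(p,onz("top",p,.13))
g=im[135:160,280:302].max(2)<60; y,x=np.nonzero(g); print("knob top px",x.mean()+280,y.mean()+135,x.size)
s=cv2.imread("pics/scene0.png")[195:220,225:250].max(2)<60; y,x=np.nonzero(s);print("knob sc",x.mean()+225,y.mean()+195,x.size)
E
```

```text
[[240, 136], [229, 233], [233, 254], [286, 261], [269, 256], [270, 247], [307, 249], [316, 261], [316, 251], [347, 253], [352, 145]]
(240, 137) [ 0.64594972 -0.09671948  0.13      ]
(353, 144) [ 0.63818147 -0.32344306  0.13      ]
(350, 254) [ 0.41770022 -0.31537109  0.13      ]
(230, 248) [ 0.42279562 -0.0882048   0.13      ]
knob top px 290.24675324675326 145.67532467532467 77
knob sc nan nan 0<stdin>:12: RuntimeWarning: Mean of empty slice.
  ret = ret.dtype.type(ret / rcount)
```

View pics/c0.png

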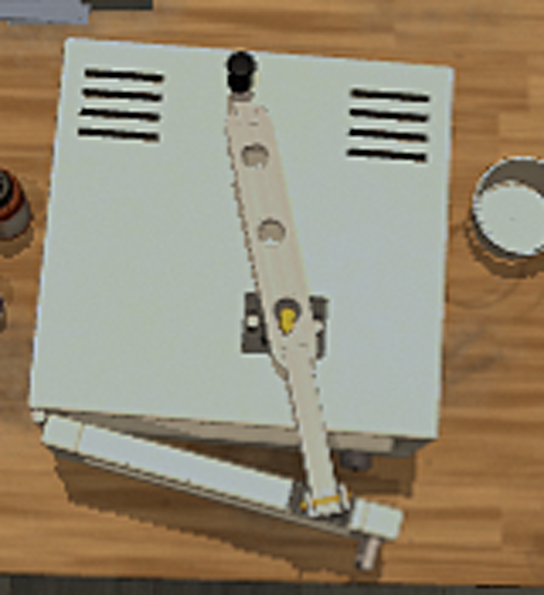

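The crop shows the stay seated by its first hole on the pin, at about (287,318) in the crop. The knob is at (240,72) and the pivot swivel at (322,500). The roof corners are (66,38), (453,68), (437,438) and (32,410).

```bash
cat >> h.py <<'E'
def cabfit():
    px=[(220+x/3.4,125+y/3.4) for x,y in[(66,38),(453,68),(437,438),(32,410)]]
    W=np.array([onz("top",p,.13)[:2] for p in px]); L=np.array([[.11,.115],[.11,-.115],[-.11,-.115],[-.11,.115]])
    w=(W-W.mean(0))@[1,1j]; l=L@[1,1j]; yaw=np.angle((w*l.conj()).sum())
    R=np.array([[np.cos(yaw),-np.sin(yaw)],[np.sin(yaw),np.cos(yaw)]])
    return W.mean(0),yaw,R,W-(W.mean(0)+L@R.T)
def geom(q,C,R,pin=(-50,-25)):
    piv=np.array([-110-10*np.cos(q)-160*np.sin(q),103+10*np.sin(q)-160*np.cos(q)]); d=np.array(pin)-piv; L=np.hypot(*d)
    kn=piv+d/L*240
    return piv,L,kn,C+R@piv/1000,C+R@kn/1000,np.arctan2(*(R@d)[::-1])
E
python3 - <<'E'
from h import *
C,yaw,R,res=cabfit(); print(C,yaw,res*1000)
P=lambda v:C+R@np.array(v)/1000
print("pin",P([-50,-25]), "pinpx",proj("top",[*P([-50,-25]),.1605]))
for q in(.1,.15,.18,.2,.5,.87,.9,.95):print(q,*[np.round(v,4) for v in geom(q,C,R)])
q=.18;g=geom(q,C,R)
for z in(.156,.170,.184,.19):print(z,proj("top",[*g[4],z]),proj("scene",[*g[4],z]))
print("seen", onz("top",(290.6,143.8),.187),onz("top",(290.3,145.7),.175))
print("cam",ray("top",(0,0))[0])
for n,p,z in(("drop",(220,185),.05),("cap",(374,187),.02)):print(n,onz("top",p,z))
E
```

```text
[ 0.53226368 -0.20469425] -0.04577871228216559 [[ 0.26609058 -0.60463809]
 [-0.81575104  0.72221993]
 [ 0.85059013  1.96761203]
 [-0.30092968 -2.08519387]]
pin [ 0.481172   -0.22737992] pinpx [[305.18813685 216.71920678]]
0.1 [-135.9234  -55.2023] 91.0769 [90.4963 24.3849] [ 0.394  -0.2536] [ 0.6238 -0.1845] 0.2922
0.15 [-143.7978  -53.709 ] 98.093 [85.6933 16.5321] [ 0.3862 -0.2518] [ 0.6186 -0.1921] 0.2512
0.18 [-148.4832  -52.6247] 102.2842 [82.5981 12.194 ] [ 0.3815 -0.2505] [ 0.6153 -0.1963] 0.2277
0.2 [-151.5878  -51.824 ] 105.0695 [80.4593  9.4474] [ 0.3785 -0.2495] [ 0.6131 -0.1989] 0.2124
0.5 [-195.4839  -32.619 ] 145.6833 [ 44.1877 -20.0674] [ 0.3355 -0.2283] [ 0.5755 -0.2268] 0.0065
0.87 [-238.7409    7.471 ] 191.5137 [ -2.2157 -33.2208] [ 0.2941 -0.1863] [ 0.5285 -0.2378] -0.2162
0.9 [-241.5484   11.3757] 194.9717 [ -5.7624 -33.4009] [ 0.2915 -0.1823] [ 0.525  -0.2378] -0.2334
0.95 [-245.9633   18.0649] 200.6395 [-11.5568 -33.4483] [ 0.2874 -0.1754] [ 0.5192 -0.2376] -0.2621
0.156 [[289.81918397 148.34009856]] [[236.59762337 210.02268817]]
0.17 [[290.07240383 145.80852363]] [[235.93259163 206.01213021]]
0.184 [[290.33398752 143.1927954 ]] [[235.25006757 201.8976292 ]]
0.19 [[290.44875695 142.0449766 ]] [[234.95202768 200.10142822]]
seen [ 0.61301951 -0.19672771  0.187     ] [ 0.6137109  -0.19658077  0.175     ]
cam [ 0.32683732 -0.1750444   0.94873289]
drop [ 0.56666773 -0.05143604  0.05      ]
cap [ 0.58026844 -0.38909993  0.02      ]
```

```bash
cat >> h.py <<'E'
from scipy.spatial.transform import Rotation as Ro
from workcell import readout
def goal(pos,stay,tip=0):
    """stay yaw (rad), tip up; prints shift mm / rotvec"""
    o=readout.get_obs(); R0=Ro.from_quat(o['tool_rot'])
    x=-np.array([np.cos(stay)*np.cos(tip),np.sin(stay)*np.cos(tip),np.sin(tip)]); y=np.array([-np.sin(stay),np.cos(stay),0]); 
    Rg=Ro.from_matrix(np.c_[x,y,np.cross(x,y)])
    print("shift",np.round(R0.inv().apply(np.array(pos)-o['eef_pos'])*1000,1),"rot",np.round((R0.inv()*Rg).as_rotvec(),3))
def st():
    o=readout.get_obs(); [print(k,np.round(o[k],4)) for k in('clock','joint_pos','eef_pos','tool_rot','ft_force','grip_width')]
E
python3 -c "
from h import *
goal([.614,-.1965,.29],.228)"
```

```text
shift [-644.7 -493.7   14. ] rot [-0.002 -0.001 -0.547]
```

>>> send_rows --moves '[[[-644.7,-493.7,14],[0,0,-0.547],60],[[-644.7,-493.7,14],[0,0,-0.547],60],[[-644.7,-493.7,14],[0,0,-0.547],60],[[-644.7,-493.7,14],[0,0,-0.547],60],[[-644.7,-493.7,14],[0,0,-0.547],60],[[-644.7,-493.7,14],[0,0,-0.547],60],[[-644.7,-493.7,14],[0,0,-0.547],60],[[-644.7,-493.7,14],[0,0,-0.547],60],[[-644.7,-493.7,14],[0,0,-0.547],60],[[-644.7,-493.7,14],[0,0,-0.547],60],[[-644.7,-493.7,14],[0,0,-0.547],60],[[-644.7,-493.7,14],[0,0,-0.547],60]]'

```text
clock: 1.1
eef_pos: [0.4286, 0.0751, 0.2956]
tool_rot: [-0.114, 0.994, -0.001, -0.001]
ft_force: [-0.4, 1.0, 0.1]
grip_width: 0.0599
```

```bash
python3 -c "
from h import *
st();goal([.614,-.1965,.29],.228)"
```

```text
clock 1.1
joint_pos [ 0.1742  0.1173 -0.1688  1.2859 -0.0015 -0.0537]
eef_pos [0.4286 0.0751 0.2956]
tool_rot [-1.137e-01  9.935e-01 -8.000e-04 -5.000e-04]
ft_force [-0.4169  1.0024  0.1393]
grip_width 0.0599
shift [-119.3 -306.4    5.8] rot [-0.001 -0.001 -0.   ]
```

>>> send_rows --moves '[[[-119,-306,6],[0,0,0],50],[[-119,-306,6],[0,0,0],50],[[-119,-306,6],[0,0,0],50],[[-119,-306,6],[0,0,0],50],[[-119,-306,6],[0,0,0],50],[[-119,-306,6],[0,0,0],50],[[-119,-306,6],[0,0,0],50],[[-119,-306,6],[0,0,0],50],[[-119,-306,6],[0,0,0],50],[[-119,-306,6],[0,0,0],50],[[-119,-306,6],[0,0,0],50]]'

```text
clock: 2.02
eef_pos: [0.6132, -0.196, 0.2886]
tool_rot: [-0.114, 0.994, -0.0, -0.002]
ft_force: [-0.4, -0.0, 0.4]
grip_width: 0.05
```

```bash
python3 - <<'E'
from h import *
from workcell import camera
st();goal([.614,-.1965,.228],.228)
a=camera("scene")[110:260,170:370,::-1]; cv2.imwrite("pics/s1.png",cv2.resize(a,None,fx=4,fy=4,interpolation=cv2.INTER_CUBIC))
E
```

```text
clock 2.0167
joint_pos [-0.3089  0.5444  0.417   1.4464 -0.0015 -0.5364]
eef_pos [ 0.6132 -0.196   0.2886]
tool_rot [-1.135e-01  9.935e-01 -1.000e-04 -1.700e-03]
ft_force [-0.4482 -0.0155  0.3546]
grip_width 0.05
shift [-0.9 -0.7 60.6] rot [ 0.    -0.003 -0.001]
```

View pics/s1.png

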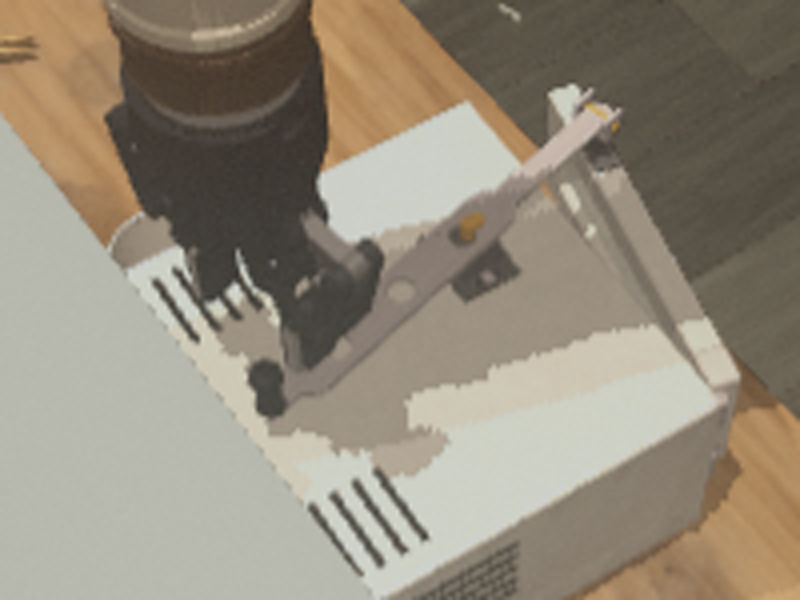

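In the crop the knob is at (268,388), i.e. scene (237,207), on a narrow neck. The open gripper hangs above it. I'll check the knob across the two views.

```bash
python3 - <<'E'
from h import *
print(two((290.3,145.5),(237,206.8)),two((290.6,143.8),(236.5,203)))
print(proj("scene",[.6132,-.196,.216])*1, (proj("scene",[.6132,-.196,.216])-[170,110])*4)
E
```

```text
[ 0.61524106 -0.19561755  0.16896221] [ 0.61452193 -0.1960118   0.18062692]
[[234.71936537 191.60921796]] [[258.87746147 326.43687182]]
```

>>> send_rows --moves '[[[-1.5,0,20],[0,0,0],50],[[-1.5,0,40],[0,0,0],50],[[-1.5,0,55],[0,0,0],50],[[-1.5,0,62],[0,0,0],50],[[-1.5,0,62],[0,0,0],50],[[-1.5,0,62],[0,0,0],35],[[-1.5,0,62],[0,0,0],20],[[-1.5,0,62],[0,0,0],8],[[-1.5,0,62],[0,0,0],8],[[-1.5,0,62],[0,0,0],8],[[-1.5,0,62],[0,0,0],8]]'

```text
clock: 2.98
eef_pos: [0.6151, -0.1952, 0.2283]
tool_rot: [-0.114, 0.993, -0.001, -0.0]
ft_force: [1.7, -0.2, 1.0]
grip_width: 0.012
```

```bash
python3 - <<'E'
from h import *
st()
C,yaw,R,_=cabfit()
# path: from current knob pos, retract 7mm toward door along stay etc.
for q in(.18,.22,.26,.3,.5,.7,.87,.9,.93):
    g=geom(q,C,R); print(q,round(g[1],1),np.round(g[4],4),round(g[5],3))
E
```

```text
clock 2.9833
joint_pos [-3.0690e-01  5.6850e-01  3.0090e-01  1.3028e+00 -1.2000e-03 -5.3530e-01]
eef_pos [ 0.6151 -0.1952  0.2283]
tool_rot [-1.140e-01  9.935e-01 -6.000e-04 -1.000e-04]
ft_force [ 1.75   -0.1759  0.9519]
grip_width 0.012
0.18 102.3 [ 0.6153 -0.1963] 0.228
0.22 107.8 [ 0.6108 -0.2015] 0.197
0.26 113.4 [ 0.606  -0.2062] 0.168
0.3 118.9 [ 0.6011 -0.2105] 0.14
0.5 145.7 [ 0.5755 -0.2268] 0.007
0.7 171.1 [ 0.5496 -0.2354] -0.116
0.87 191.5 [ 0.5285 -0.2378] -0.216
0.9 195.0 [ 0.525  -0.2378] -0.233
0.93 198.4 [ 0.5215 -0.2377] -0.251
```

```bash
cat >> h.py <<'E'
from scipy.optimize import brentq
def at(h,L,C,R):
    """state with hole at L over cabinet point h(mm): q, knob cab, knob world, stay yaw world"""
    q=brentq(lambda q:geom(q,C,R,h)[1]-L,.05,1.2); g=geom(q,C,R,h); return q,g[2],g[4],g[5]
E
python3 - <<'E'
from h import *
C,yaw,R,_=cabfit()
for L in(105,195):
  for d in(-3,0,3):
    h0=np.array([-50+d,-25.]); h=h0.copy()
    for _ in range(5):
        s=at(h,L,C,R); a=s[3]-yaw; h=h0+3.25*np.array([np.cos(a),np.sin(a)])
    e=at(h0+[-2.25,0],L,C,R); e2=at(h0+[-2.25,0],L,C,R)
    print(L,d,"rest q %.3f"%s[0],np.round(s[2],4),round(s[3],3),"| release q %.3f"%e[0],np.round(e[2],4),round(e[3],3),"d world mm",np.round((e[2]-s[2])*1000,2))
goal([.6151-.001,-.1952,.2283],.228)
E
```

```text
105 -3 rest q 0.197 [ 0.613  -0.1968] 0.222 | release q 0.236 [ 0.6083 -0.2008] 0.197 d world mm [-4.7  -3.99]
105 0 rest q 0.176 [ 0.6158 -0.1958] 0.231 | release q 0.215 [ 0.6111 -0.1996] 0.206 d world mm [-4.69 -3.87]
105 3 rest q 0.156 [ 0.6185 -0.1949] 0.238 | release q 0.194 [ 0.6138 -0.1986] 0.215 d world mm [-4.7  -3.75]
195 -3 rest q 0.898 [ 0.5251 -0.2385] -0.235 | release q 0.945 [ 0.5194 -0.2389] -0.265 d world mm [-5.75 -0.46]
195 0 rest q 0.872 [ 0.5283 -0.2378] -0.217 | release q 0.920 [ 0.5226 -0.2383] -0.247 d world mm [-5.73 -0.49]
195 3 rest q 0.847 [ 0.5315 -0.2371] -0.2 | release q 0.894 [ 0.5257 -0.2376] -0.229 d world mm [-5.71 -0.53]
shift [0.9 0.2 0. ] rot [-0.001 -0.     0.   ]
```

>>> send_rows --moves '[[[1,-0.5,-1],[0,0,0.005],8],[[2,-1,-2],[0,0,0.01],8],[[3,-1.5,-2],[0,0,0.015],8],[[4,-2,-3],[0,0,0.02],8],[[5,-2.5,-3],[0,0,0.025],8],[[5.5,-2.7,-3],[0,0,0.025],8],[[5.5,-2.7,-3],[0,0,0.025],8],[[5.5,-2.7,-3],[0,0,0.025],8]]'

```text
clock: 3.65
eef_pos: [0.6103, -0.1991, 0.2312]
tool_rot: [-0.102, 0.995, -0.001, -0.0]
ft_force: [2.6, 1.1, -0.8]
grip_width: 0.0118
```

```bash
python3 -c "
from h import *
st();goal([.6104,-.1991,.2323],.203)"
```

```text
clock 3.65
joint_pos [-3.1490e-01  5.6010e-01  2.9440e-01  1.3047e+00 -1.0000e-03 -5.1830e-01]
eef_pos [ 0.6103 -0.1991  0.2312]
tool_rot [-1.015e-01  9.948e-01 -5.000e-04 -1.000e-04]
ft_force [ 2.6472  1.0633 -0.7573]
grip_width 0.0118
shift [-0.1 -0.1 -1.1] rot [-0.001 -0.     0.   ]
```

>>> send_rows --moves '[[[0,0,-1.5],[0,0,0],8],[[0,0,-3],[0,0,0],8],[[0,0,-4.5],[0,0,0],8],[[0,0,-6],[0,0,0],8],[[0,0,-7],[0,0,0],8],[[0,0,-7],[0,0,0],8]]'

```text
clock: 4.15
eef_pos: [0.6104, -0.199, 0.2384]
tool_rot: [-0.102, 0.995, -0.001, 0.0]
ft_force: [2.6, 0.4, -2.3]
grip_width: 0.0118
```

```bash
cat >> h.py <<'E'
C0,YAW,RC,_=cabfit(); C0=C0+[-.0007,.0006]
def tcp(h,L,tip):
    s=at(h,L*np.cos(tip)-16*np.sin(tip)*0,C0,RC); q,yw=s[0],s[3]
    p=geom(q,C0,RC,h)[3]
    f=np.array([np.cos(yw),np.sin(yw),0]); z=np.array([0,0,1.])
    u=f*np.cos(tip)+z*np.sin(tip); n=-f*np.sin(tip)+z*np.cos(tip)
    pos=np.array([*p,.152])+.240*u+(.018+.0583)*n
    y=np.cross(z,f); x=-u
    return q,pos,Ro.from_matrix(np.c_[x,y,np.cross(x,y)])
def rows(lst,grip=8):
    o=readout.get_obs(); R0=Ro.from_quat(o['tool_rot']); out=[]
    for h,L,t in lst:
        q,p,Rg=tcp(h,L,t); out.append([np.round(R0.inv().apply(p-o['eef_pos'])*1000,1).tolist(),np.round((R0.inv()*Rg).as_rotvec(),3).tolist(),grip])
    print("q",round(q,3),p); print(str(out))
E
python3 - <<'E'
from h import *
print(tcp((-52.25,-25),105,.042)[1])
rows([((-52.25,-25),105,t) for t in(.05,.06,.07,.08,.09,.1,.11,.12,.13,.14,.145,.145)])
E
```

```text
[ 0.60709944 -0.19965622  0.23830975]
q 0.207 [ 0.59803084 -0.20085063  0.26217748]
[[[4.0, 0.1, -1.8], [-0.001, -0.05, -0.003], 8], [[4.9, 0.1, -4.1], [-0.001, -0.06, -0.004], 8], [[5.7, 0.2, -6.5], [-0.001, -0.07, -0.004], 8], [[6.6, 0.2, -8.8], [-0.001, -0.08, -0.005], 8], [[7.5, 0.3, -11.1], [-0.001, -0.09, -0.005], 8], [[8.3, 0.3, -13.4], [-0.001, -0.1, -0.006], 8], [[9.2, 0.4, -15.7], [-0.001, -0.11, -0.006], 8], [[10.2, 0.5, -18.0], [-0.002, -0.12, -0.007], 8], [[11.1, 0.6, -20.3], [-0.002, -0.13, -0.008], 8], [[12.0, 0.7, -22.6], [-0.002, -0.14, -0.008], 8], [[12.5, 0.7, -23.7], [-0.002, -0.145, -0.009], 8], [[12.5, 0.7, -23.7], [-0.002, -0.145, -0.009], 8]]
```

>>> send_rows --moves '[[[2,0,-1],[0,-0.025,0],8],[[4,0,-2],[0,-0.05,0],8],[[5,0,-4],[0,-0.06,0],8],[[6,0,-7],[0,-0.07,0],8],[[7,0,-10],[0,-0.09,0],8],[[8,0.3,-13],[0,-0.1,0],8],[[9,0.4,-16],[0,-0.11,0],8],[[10,0.5,-18],[0,-0.12,-0.007],8],[[11,0.6,-20],[0,-0.13,-0.008],8],[[12,0.7,-22.5],[0,-0.14,-0.008],8],[[12.5,0.7,-23.7],[0,-0.145,-0.009],8],[[12.5,0.7,-23.7],[0,-0.145,-0.009],8]]'

```text
clock: 5.15
eef_pos: [0.5979, -0.2009, 0.2626]
tool_rot: [-0.106, 0.992, 0.007, 0.073]
ft_force: [2.7, 0.5, 0.8]
grip_width: 0.0119
```

```bash
python3 - <<'E'
from h import *
st()
from workcell import camera
a=camera("scene")[110:260,170:370,::-1]; cv2.imwrite("pics/s2.png",cv2.resize(a,None,fx=4,fy=4,interpolation=cv2.INTER_CUBIC))
rows([((-52.25,-25),L,.15) for L in(109,113,117,121,125,129,133,137,141,145,149,153)])
E
```

```text
clock 5.15
joint_pos [-0.3521  0.4389  0.1718  1.179   0.0763 -0.5596]
eef_pos [ 0.5979 -0.2009  0.2626]
tool_rot [-0.1057  0.9917  0.0068  0.0727]
ft_force [2.6852 0.4737 0.8013]
grip_width 0.0119
q 0.56 [ 0.55280907 -0.22900221  0.26330839]
[[[4.2, -2.5, -1.5], [0.001, -0.004, 0.021], 8], [[8.2, -4.9, -2.1], [0.005, -0.004, 0.043], 8], [[12.2, -7.1, -2.7], [0.008, -0.004, 0.064], 8], [[16.3, -9.0, -3.3], [0.011, -0.004, 0.084], 8], [[20.4, -10.8, -3.9], [0.014, -0.004, 0.104], 8], [[24.5, -12.3, -4.5], [0.017, -0.004, 0.124], 8], [[28.6, -13.7, -5.1], [0.02, -0.004, 0.144], 8], [[32.8, -14.9, -5.7], [0.023, -0.004, 0.164], 8], [[36.9, -15.9, -6.3], [0.025, -0.004, 0.183], 8], [[41.1, -16.8, -6.9], [0.028, -0.004, 0.203], 8], [[45.2, -17.5, -7.5], [0.031, -0.004, 0.222], 8], [[49.4, -18.0, -8.1], [0.034, -0.004, 0.241], 8]]
```

View pics/s2.png

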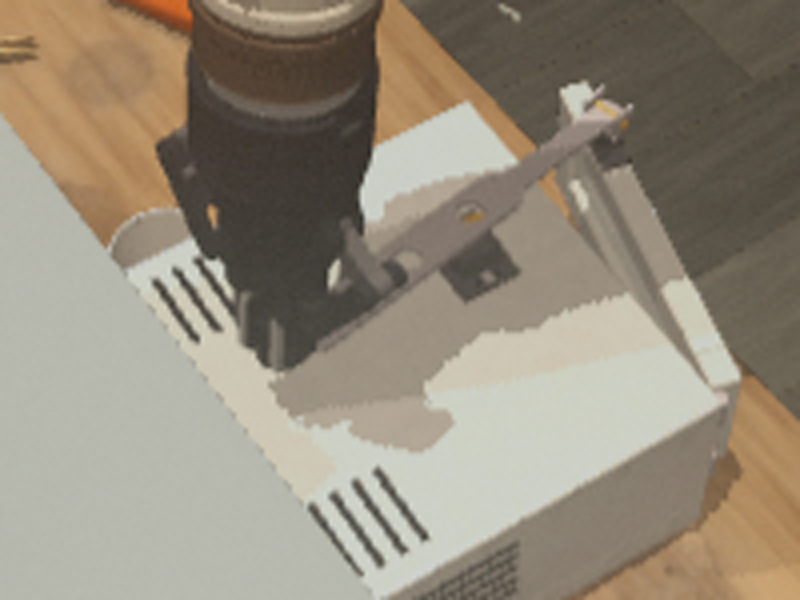

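The stay is now tipped up clear of the pin, which shows below the hole at (470,212) in the crop. The knob is held and the door is still ajar. I'll carry it outward.

>>> send_rows --moves '[[[4.2,-2.5,-1.5],[0,-0.004,0.021],8],[[8.2,-4.9,-2.1],[0.005,-0.004,0.043],8],[[12.2,-7.1,-2.7],[0.008,-0.004,0.064],8],[[16.3,-9,-3.3],[0.011,-0.004,0.084],8],[[20.4,-10.8,-3.9],[0.014,-0.004,0.104],8],[[24.5,-12.3,-4.5],[0.017,-0.004,0.124],8],[[28.6,-13.7,-5.1],[0.02,-0.004,0.144],8],[[32.8,-14.9,-5.7],[0.023,-0.004,0.164],8],[[36.9,-15.9,-6.3],[0.025,-0.004,0.183],8],[[41.1,-16.8,-6.9],[0.028,-0.004,0.203],8],[[45.2,-17.5,-7.5],[0.031,-0.004,0.222],8],[[49.4,-18,-8.1],[0.034,-0.004,0.241],8]]'

```text
clock: 6.2
eef_pos: [0.5526, -0.2292, 0.2634]
tool_rot: [0.016, 0.997, -0.001, 0.075]
ft_force: [4.5, 0.3, 0.4]
grip_width: 0.0118
```

```bash
python3 - <<'E'
from h import *
st()
rows([((-52.25,-25),L,.15) for L in(157,161,165,169,173,177,181,185,189,193,195,195)])
E
```

```text
clock 6.2
joint_pos [-0.4147  0.3648  0.061   1.1274  0.0556 -0.3777]
eef_pos [ 0.5526 -0.2292  0.2634]
tool_rot [ 0.0165  0.997  -0.0013  0.075 ]
ft_force [4.4769 0.3162 0.3993]
grip_width 0.0118
q 0.9 [ 0.51040063 -0.23441036  0.26330839]
[[[3.7, -1.2, -0.5], [0.002, 0.0, 0.017], 8], [[7.6, -2.4, -1.1], [0.005, 0.0, 0.036], 8], [[11.6, -3.4, -1.7], [0.008, 0.0, 0.055], 8], [[15.6, -4.4, -2.3], [0.011, 0.0, 0.075], 8], [[19.6, -5.1, -2.9], [0.014, 0.0, 0.094], 8], [[23.6, -5.7, -3.5], [0.017, 0.0, 0.113], 8], [[27.6, -6.2, -4.1], [0.02, 0.0, 0.132], 8], [[31.5, -6.5, -4.7], [0.023, 0.0, 0.152], 8], [[35.5, -6.6, -5.3], [0.026, 0.0, 0.171], 8], [[39.5, -6.6, -5.9], [0.029, 0.0, 0.191], 8], [[41.5, -6.6, -6.2], [0.03, 0.0, 0.201], 8], [[41.5, -6.6, -6.2], [0.03, 0.0, 0.201], 8]]
```

>>> send_rows --moves '[[[3.7,-1.2,-0.5],[0,0,0.017],8],[[7.6,-2.4,-1.1],[0.005,0,0.036],8],[[11.6,-3.4,-1.7],[0.008,0,0.055],8],[[15.6,-4.4,-2.3],[0.011,0,0.075],8],[[19.6,-5.1,-2.9],[0.014,0,0.094],8],[[23.6,-5.7,-3.5],[0.017,0,0.113],8],[[27.6,-6.2,-4.1],[0.02,0,0.132],8],[[31.5,-6.5,-4.7],[0.023,0,0.152],8],[[35.5,-6.6,-5.3],[0.026,0,0.171],8],[[39.5,-6.6,-5.9],[0.029,0,0.191],8],[[41.5,-6.6,-6.2],[0.03,0,0.201],8],[[41.5,-6.6,-6.2],[0.03,0,0.201],8]]'

```text
clock: 7.2
eef_pos: [0.51, -0.2344, 0.2634]
tool_rot: [0.118, 0.99, -0.009, 0.075]
ft_force: [4.0, -1.2, 1.2]
grip_width: 0.012
```

```bash
python3 - <<'E'
from h import *
from workcell import camera
st()
a=camera("scene")[110:260,190:390,::-1]; cv2.imwrite("pics/s3.png",cv2.resize(a,None,fx=4,fy=4,interpolation=cv2.INTER_CUBIC))
rows([((-52.25,-25),195,t) for t in(.14,.13,.12,.11,.10,.09,.085,.08,.075,.07,.065,.065)])
print(tcp((-52.25,-25),195,.05)[1])
E
```

```text
clock 7.2
joint_pos [-0.4436  0.2886 -0.0476  1.0875  0.0309 -0.2041]
eef_pos [ 0.51   -0.2344  0.2634]
tool_rot [ 0.118   0.9902 -0.0088  0.0745]
ft_force [ 4.0003 -1.2142  1.2176]
grip_width 0.012
q 0.916 [ 0.51698151 -0.23636213  0.24372789]
[[[-0.6, 0.1, 2.5], [0.0, 0.011, 0.001], 8], [[-1.0, 0.0, 4.9], [0.0, 0.021, 0.002], 8], [[-1.5, -0.0, 7.3], [0.001, 0.031, 0.003], 8], [[-1.9, -0.1, 9.7], [0.001, 0.041, 0.004], 8], [[-2.4, -0.1, 12.1], [0.001, 0.051, 0.005], 8], [[-2.8, -0.2, 14.5], [0.001, 0.061, 0.006], 8], [[-3.1, -0.2, 15.7], [0.001, 0.066, 0.007], 8], [[-3.3, -0.2, 16.9], [0.001, 0.071, 0.007], 8], [[-3.5, -0.2, 18.1], [0.001, 0.076, 0.008], 8], [[-3.7, -0.2, 19.3], [0.001, 0.081, 0.008], 8], [[-3.9, -0.3, 20.5], [0.001, 0.086, 0.008], 8], [[-3.9, -0.3, 20.5], [0.001, 0.086, 0.008], 8]]
[ 0.51811913 -0.2366826   0.24019965]
```

View pics/s3.png

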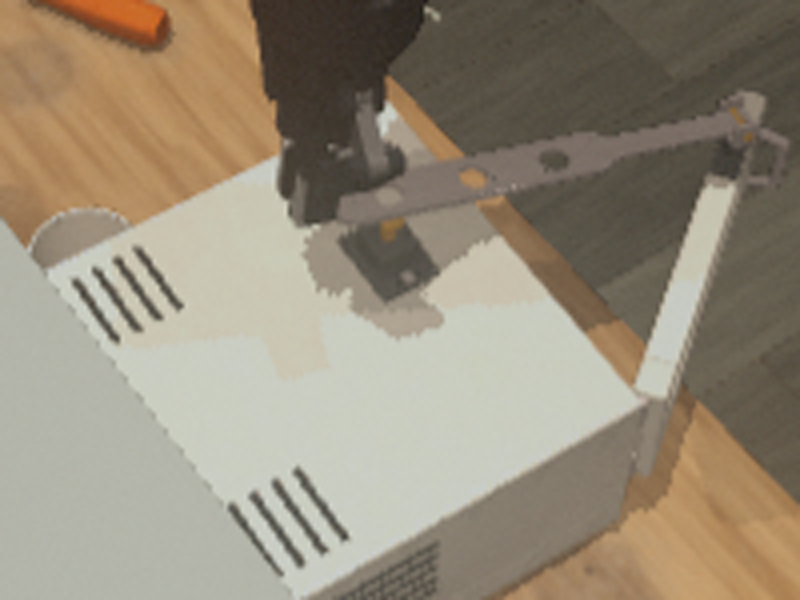

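The door is wide open. The end hole, at about (390,197) in the crop, hangs just above the pin, with the shaft seen at (392,228). I'll lower to just above contact.

>>> send_rows --moves '[[[-0.6,0,2.5],[0,0.011,0.001],8],[[-1,0,5],[0,0.021,0.002],8],[[-1.5,0,7.3],[0,0.031,0.003],8],[[-1.9,0,9.7],[0,0.041,0.004],8],[[-2.4,-0.1,12],[0,0.051,0.005],8],[[-2.8,-0.2,14.5],[0,0.061,0.006],8],[[-3.3,-0.2,17],[0,0.071,0.007],8],[[-3.7,-0.2,19.3],[0,0.081,0.008],8],[[-3.9,-0.3,20.5],[0,0.086,0.008],8],[[-3.9,-0.3,20.5],[0,0.086,0.008],8]]'

```text
clock: 8.08
eef_pos: [0.517, -0.2364, 0.2431]
tool_rot: [0.122, 0.992, -0.003, 0.031]
ft_force: [4.5, -1.7, -0.7]
grip_width: 0.0119
```

```bash
python3 - <<'E'
from h import *
from workcell import camera
st()
for n in("top","scene"):
    x,y=(270,180) if n=="top" else (260,130)
    cv2.imwrite(f"pics/{n}4.png",cv2.resize(camera(n)[y:y+75,x:x+75,::-1],None,fx=6,fy=6,interpolation=cv2.INTER_CUBIC))
cv2.imwrite("pics/b4.png",np.hstack([cv2.resize(cv2.imread(f"pics/{n}4.png"),(400,400)) for n in("top","scene")]))
hc=np.array([*(C0+RC@[-.05225,-.025]),.165]); ax=np.array([*(C0+RC@[-.05,-.025]),.1605])
for n,o in(("top",(270,180)),("scene",(260,130))):print(n,(proj(n,[hc,ax])-o)*400/75)
rows([((-52.25,-25),195,t) for t in(.060,.055,.05,.045,.04,.035)])
E
```

```text
clock 8.0833
joint_pos [-0.4341  0.3678  0.0191  1.1603  0.0131 -0.1892]
eef_pos [ 0.517  -0.2364  0.2431]
tool_rot [ 0.1219  0.992  -0.0032  0.0314]
ft_force [ 4.4888 -1.6545 -0.6904]
grip_width 0.0119
top [[186.41258533 201.69550943]
 [185.91128772 197.77117866]]
scene [[139.82539978 174.26665408]
 [134.81316659 184.32892127]]
q 0.919 [ 0.51924954 -0.23699363  0.23665156]
[[[-0.4, -0.0, 1.0], [0.001, 0.004, 0.001], 8], [[-0.7, -0.0, 2.2], [0.001, 0.009, 0.001], 8], [[-1.0, -0.0, 3.4], [0.001, 0.014, 0.001], 8], [[-1.3, -0.0, 4.6], [0.001, 0.019, 0.001], 8], [[-1.7, -0.1, 5.8], [0.001, 0.024, 0.002], 8], [[-2.0, -0.1, 7.1], [0.001, 0.029, 0.002], 8]]
```

View pics/b4.png

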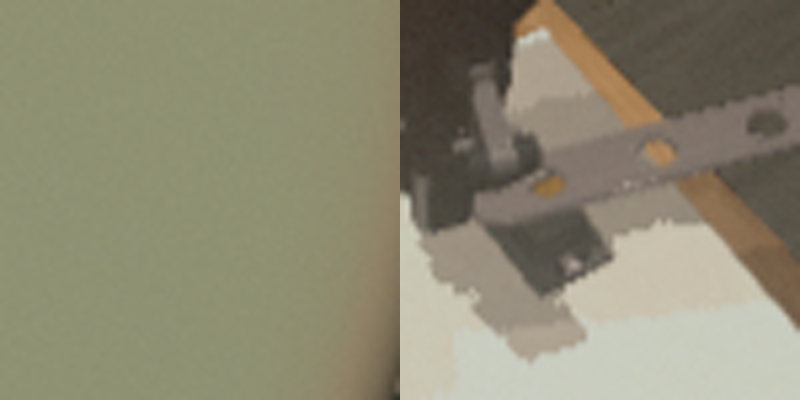

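The top view is blocked by the arm. In the scene crop the brass pin shows inside the end hole at (550,184), so they are aligned. I'll lower gently.

>>> send_rows --moves '[[[-0.2,0,0.5],[0,0.002,0],8],[[-0.4,0,1],[0,0.004,0],8],[[-0.6,0,1.6],[0,0.007,0],8],[[-0.7,0,2.2],[0,0.009,0],8],[[-0.8,0,2.8],[0,0.011,0],8],[[-1,0,3.4],[0,0.014,0],8],[[-1,0,3.4],[0,0.014,0],8]]'

```text
clock: 8.77
eef_pos: [0.5181, -0.2366, 0.2401]
tool_rot: [0.122, 0.992, -0.002, 0.025]
ft_force: [3.7, -0.7, 0.1]
grip_width: 0.0117
```

>>> send_rows --moves '[[[-0.1,0,0.6],[0,0.002,0],8],[[-0.3,0,1.2],[0,0.005,0],8],[[-0.5,0,1.8],[0,0.007,0],8],[[-0.6,0,2.4],[0,0.01,0],8],[[-0.6,0,2.4],[0,0.01,0],8]]'

```text
clock: 9.18
eef_pos: [0.5189, -0.2368, 0.2375]
tool_rot: [0.122, 0.992, -0.002, 0.02]
ft_force: [4.9, -0.0, -0.0]
grip_width: 0.0117
```

>>> send_rows --moves '[[[-0.1,0,0.6],[0,0.002,0],8],[[-0.3,0,1.2],[0,0.005,0],8],[[-0.5,0,1.8],[0,0.007,0],8],[[-0.6,0,2.4],[0,0.01,0],8],[[-0.8,0,3],[0,0.012,0],8],[[-0.9,0,3.6],[0,0.015,0],8],[[-0.9,0,3.6],[0,0.015,0],8]]'

```text
clock: 9.77
eef_pos: [0.52, -0.2371, 0.2338]
tool_rot: [0.122, 0.992, -0.001, 0.012]
ft_force: [4.8, -1.9, -0.2]
grip_width: 0.0119
```

>>> send_rows --moves '[[[-0.2,0,0.8],[0,0.003,0],8],[[-0.4,0,1.6],[0,0.006,0],8],[[-0.6,0,2.4],[0,0.01,0],8],[[-0.8,0,3.2],[0,0.013,0],8],[[-1,0,4],[0,0.016,0],8],[[-1.2,0,4.8],[0,0.02,0],8],[[-1.3,0,5.4],[0,0.022,0],8],[[-1.3,0,5.4],[0,0.022,0],8]]'

```text
clock: 10.43
eef_pos: [0.5216, -0.2375, 0.2284]
tool_rot: [0.122, 0.993, 0.001, 0.001]
ft_force: [4.1, -1.1, 1.4]
grip_width: 0.0119
```

>>> send_rows --moves '[[[-1,0.3,0.3],[0,0,-0.005],8],[[-2,0.7,0.3],[0,0,-0.01],8],[[-3,1,0.3],[0,0,-0.015],8],[[-4,1.3,0.3],[0,0,-0.02],8],[[-4.5,1.5,0.3],[0,0,-0.025],8],[[-4.5,1.5,0.3],[0,0,-0.025],8]]'

```text
clock: 10.93
eef_pos: [0.5264, -0.237, 0.2281]
tool_rot: [0.109, 0.994, 0.001, 0.001]
ft_force: [4.9, -1.5, 1.2]
grip_width: 0.0125
```

```bash
python3 - <<'E'
from h import *
from workcell import camera
st()
cv2.imwrite("pics/s5.png",cv2.resize(camera("scene")[120:270,240:390,::-1],None,fx=4,fy=4,interpolation=cv2.INTER_CUBIC))
E
```

```text
clock 10.9333
joint_pos [-0.4237  0.4327  0.0789  1.2152  0.0017 -0.2046]
eef_pos [ 0.5264 -0.237   0.2281]
tool_rot [1.094e-01 9.940e-01 5.000e-04 1.100e-03]
ft_force [ 4.9475 -1.5239  1.2068]
grip_width 0.0125
```

View pics/s5.png

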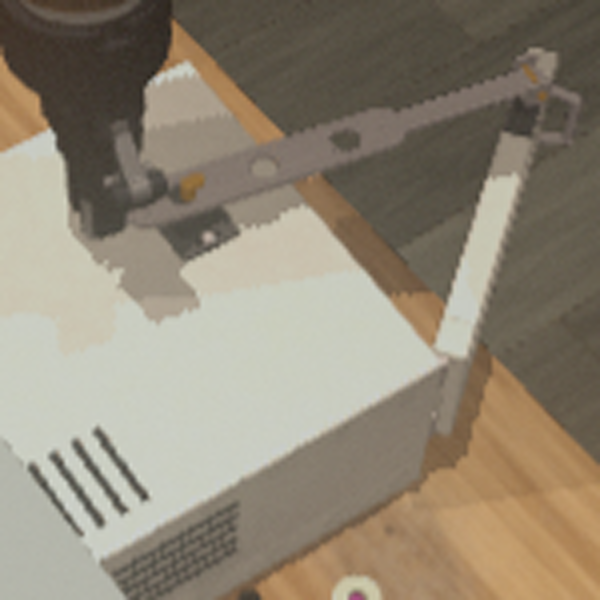

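The brass head at (190,186) now stands above the stay through the end hole, and the stay is flat. I'll ease back until the spring load passes to the pin.

>>> send_rows --moves '[[[-0.5,0.2,0],[0,0,-0.003],8],[[-1,0.3,0],[0,0,-0.005],8],[[-1.5,0.4,0],[0,0,-0.007],8],[[-1.5,0.4,0],[0,0,-0.007],8]]'

```text
clock: 11.32
eef_pos: [0.5271, -0.2368, 0.2278]
tool_rot: [0.106, 0.994, 0.001, -0.0]
ft_force: [-0.3, -0.6, 2.1]
grip_width: 0.0121
```

>>> send_rows --moves '[[[0,0,0],[0,0,0],16],[[0,0,0],[0,0,0],20],[[0,0,0],[0,0,0],30],[[0,0,0],[0,0,0],40],[[0,0,0],[0,0,0],45],[[0,0,-10],[0,0,0],45],[[0,0,-25],[0,0,0],45],[[0,0,-50],[0,0,0],45],[[0,0,-80],[0,0,0],45],[[0,0,-110],[0,0,0],45],[[0,0,-110],[0,0,0],45],[[0,0,-110],[0,0,0],45]]'

```text
clock: 12.32
eef_pos: [0.5279, -0.2373, 0.3411]
tool_rot: [0.106, 0.994, -0.0, 0.003]
ft_force: [0.1, -0.8, -0.1]
grip_width: 0.0452
```

```bash
python3 - <<'E'
from h import *
from workcell import camera
st()
cv2.imwrite("pics/s6.png",cv2.resize(camera("scene")[120:270,230:390,::-1],None,fx=4,fy=4,interpolation=cv2.INTER_CUBIC))
for n,L in(("flat knob",240),):
    q,p,Rg=tcp((-46.9,-25.5),195,0); print(q,"knob px",proj("scene",[[p[0],p[1],.17],[p[0],p[1],.184]]), (proj("scene",[p[0],p[1],.17])-[230,120])*4)
E
```

```text
clock 12.3167
joint_pos [-4.2300e-01  3.8720e-01  3.0520e-01  1.4833e+00  1.2000e-03 -2.1060e-01]
eef_pos [ 0.5279 -0.2373  0.3411]
tool_rot [ 1.060e-01  9.944e-01 -3.000e-04  2.800e-03]
ft_force [ 0.1474 -0.7693 -0.1111]
grip_width 0.0452
0.8729893195354191 knob px [[262.56727275 169.46107821]
 [262.24473883 165.08535178]] [[130.26909099 197.84431286]]
```

View pics/s6.png

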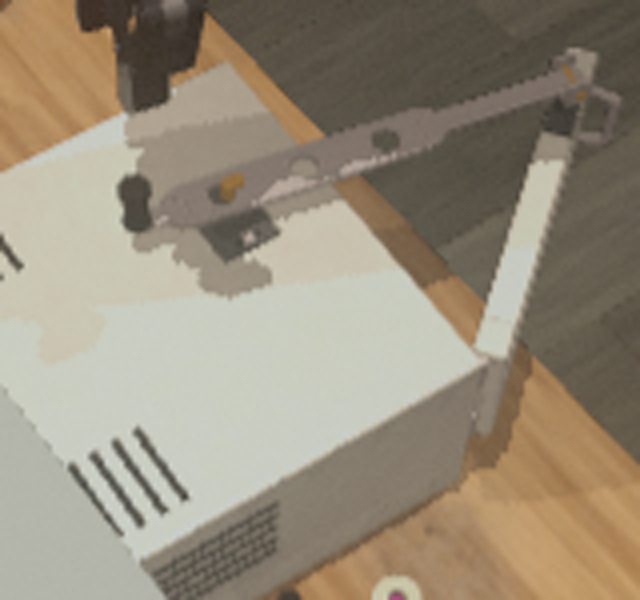

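The knob is free at (134,203), within about 1.5 px of the flat prediction (130,198). The brass head stands above the end hole at (230,187), and the door is wide open with the gripper clear. Handing in.

```bash
python3 -c "
from workcell import order
print(order.job_done())"
```

```text
the job is handed in; nothing more can be done
None
```

The vent is set wide open: the stay's end hole is down over the pin and holds the door on its own. I handed the job in at about 12.3 s of the 48 s.

**What I did:** I gripped the knob and eased the stay about 5.5 mm toward the door. I tipped it up to about 0.145 rad, worked out from the tool pose, and carried it out. Then I lowered the end hole over the pin, eased it back under the lip and let go.

**Forces:** The wrist force stayed at about 5 N per axis in the readings taken between moves, so the stay was never forced. I did not measure the contact force at the pin itself.

**Last checks:**
- **Load on the pin:** just before release the pull along the stay fell from about 5 N to about 0, so the pin had taken the spring's load.
- **Stay flat:** in the final picture the brass head stands above the end hole. The knob is about 1.5 px from where a flat stay would put it, in line with the camera offsets seen earlier.
- **Door angle:** about 0.87 rad, from my geometry rather than a direct reading.
- **Gripper:** clear, about 110 mm up.
- **Things beside the cabinet:** the moves stayed well clear of them, but I did not measure them again at the end.

One look failed: the top camera was blocked by the arm while I was lining up the hole, so I relied on the scene view there.

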